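# Pack the spice crate from the lazy Susan and roll it into its bay

## Robot

A 6-joint arm with a two-finger parallel gripper is mounted at the origin on a cart in front of the work surface, level with it; the furniture and walls round the work are solid. World frame = base frame: x ahead of the robot, y to its left, z up, the work surface at z = 0. Lengths are in mm, angles in rad, forces in N, time in s.
With the tool pointing down it reaches from about 300 to 775 mm from the base axis. Payload 14.6 kg.
Tool frame: the origin (TCP) lies between the finger pads; the fingertips stand 19 mm ahead of it and the grasp point (between the pads) is the TCP; z points along the fingers, y is the line along which they close (so a half turn about z gives the same grasp; the last joint's range is limited). The gripper opens to 94 mm and grips with 3 to 60 N. Pads are 16 mm wide; open, the fingers measure 119 mm over their backs; the gripper's body (75 mm by 177 mm) begins 78 mm behind the grasp point.
Start: joints at [1.145, 0.3, 1.521, -0, 1.321, -0.067], TCP at [193.13, 514.966, 224.446] pointing down, gripper open.
Joint ranges: [-3.03, 3.03], [-0.79, 2.21], [0.23, 2.52], [-1.04, 4.18], [0, 3.07], [-2.55, 2.55]. Speed limits (rad/s): [2.22, 2.22, 2.57, 3.14, 3.14, 3.14].

## Interface

Orientations are given as [roll, pitch, yaw] about the fixed x, y, z axes, in that order (R = Rz(yaw) Ry(pitch) Rx(roll)).
In Python, from cell import monitor, imaging, job, find_in, trace gives the robot as it stands. The module is installed in compiled form; this text tells all that it offers.
- The arm moves only by the tool arm_command, never from a script. Its argument "steps" is a list of rows, each a list of 5 numbers: the opening, from 0 (shut) to 1 (fully open), then the shift along the tool's x, y, z in mm, then the turn about the tool's z in degrees. In form: [[gripper, dx, dy, dz, turn], ...]. A call has 1 to 20 rows; each row is the pose to reach, as a shift and turn from the pose commanded when the call began, along the tool's axes at that moment; what a row does not reach only later rows make up. A row lasts 1/8 s, in which the tool goes at most 62.5 mm and 10.7 degrees, less where a joint would pass 70% of its speed; a pose out of reach is approached as far as the arm can. A call with a gripper value outside its range is refused whole. The fingers move at their own pace and stop on an object; "force" is the grip in N (left out, the last holds). Time passes only in rows, so rows that repeat a pose let the fingers close. It gives the time, the measured TCP pose, the force, the opening and the grip force at its end, in the units of the state.
- monitor.read_state(): the state, without advancing time (a new reading comes with each control period).
- imaging.camera(name): name is "side" or "top"; returns a dict with "img" (480x640x3 uint8, red, green, blue), "mtx" (3x3 intrinsics, pixels), "view" (4x4, takes a point from world to camera coordinates). Camera axes: x right, y down, z forward; pixel columns grow to the right and rows downward; lengths in mm; the calibration is good to about 2 mm. A picture is of the moment at which its call begins. There is no depth.
- job.sign_off(): hands the job in; it is judged then, once.
Trained networks look in a picture, given as the dict that the camera call returned (one of the last four; its "shot" number tells which), for a name from the list of things; names that differ only in an ending like _2 or _b are one class to them, and where a whole thing is asked for, a point or a joint stands for the part that bears it (a point fixed in the world has none). Each returns a list of dicts, best first, with "p" (0 to 1); they miss things now and then, are a little off and sometimes report something else, mostly with a low value. They report only what shows in the picture. A call takes as long as a camera call. They do not tell look-alikes from the thing itself.
- find_in(picture, target): "rect" ([centre column, centre row, width, height] in pixels, round what is visible of it).
- trace(picture, target): "region" (480x640 bool, what is visible of it) and "rect" ([centre column, centre row, width, height] in pixels, round what is visible of it).
The state is a dict: "clock": time; "joints": joint angles; "qd": joint speeds; "effort": joint torques, N m; "eef_pos": TCP position; "eef_rot": TCP orientation; "wrist_force": force on the tool from outside, world axes, zero at the start; "moment": the same for the moment, N m; "finger_gap": finger opening in mm; "finger_force": force on a finger pad.
Only numpy, scipy, OpenCV 4.12 (cv2) and the standard library are available. Lean on these libraries where they do the work, as an engineer would, in place of code of your own. Each camera call takes 0.05 s, during which the arm holds its last target. There are 200 camera calls.

## Task

Pack away the seasonings: take every spice jar off the lazy Susan and stand it upright in the wooden crate, and stand the salt shaker, which does not go in the crate, upright on the small iron trivet. Once all the jars are in, push the crate along the rollers, never lifting it, until it is fully home against the end stop of the bay with the jars still standing in it. Leave the other things on the counter where they are.

Things in the scene. Friction and masses are not known exactly. Their poses are not given: they have to be found in the camera images.
- track: Fixed wooden track, 304 mm long (its x), 176 wide. Origin on the counter under its middle; +x points along it to the bay. 11 free-turning rollers (18 mm thick, 26 apart), tops 27 mm above the counter: the crate rolls with little resistance. Guides 45 mm high, 154 apart inside. Last 95 mm is the bay: cheeks 75 mm high, end stop with its face at x = +140 mm. A lip 34 mm high closes the near end, x = -152 to -144.
- bay_home (a point): Where the crate's origin lies when the crate is fully home against the end stop: on the track's centre line at x = +79 mm of the track, 27 mm above the counter. Axes as the track's. The guides run on through the bay, 154 mm apart; its cheeks stand just outside them.
- crate: Open wooden crate, loose, standing on the rollers near the near end of the track: 122 mm (its x, along the track) by 146 mm (its y) by 50 mm high, walls and floor 6 mm thick, inside 110 x 134 mm, no dividers, 0.45 kg. Origin at the centre of its underside, z up. It has 4 mm of play in the guides at each side.
- turntable: Fixed foot of a lazy Susan that stands on a cork mat (270 x 200 mm, 3 mm thick). Origin under its centre on the mat. It carries a wooden disc, 200 mm in diameter, 14 mm thick, that spins freely and without a stop; the disc's top is 32 mm above this origin (35 mm above the counter).
- shaker_mid (a point): Centre (45 mm above its foot) of the salt shaker: a stout clear glass shaker with a domed, pierced metal top, 44 mm in diameter, 90 mm tall, upright on the disc, its axis about 70 mm from the centre of the disc. Its z axis points up through its top.
- trivet: Small black iron trivet, 57 x 91 mm (its x and y), 20 mm high, loose, 0.25 kg, on the cork mat on the robot's side of the lazy Susan. Origin at the centre of its underside. A thing stands on its flat top (solid over 52 x 84 mm).
- trivet_top (a point): Centre of the trivet's top, 20 mm above its underside.
- coffee_jar: Bystander: glass jar with a black lid, 71 x 76 mm, 98 mm tall. Origin at its foot.
- pump_bottle: Bystander: white pump bottle, 52 x 81 mm, 178 mm tall. Origin at its foot.
- fork: Bystander: fork lying on the counter, 193 x 26 x 15 mm. Origin at its underside.
- dropper: Bystander: brown dropper bottle, 33 mm wide, 102 mm tall. Origin at its foot.
- tealight: Bystander: tea light in a metal cup, 38 mm wide, 15 mm tall. Origin at its foot.
- jar_a_mid (a point): Centre (52.5 mm above its foot) of a white-topped glass spice jar, a straight cylinder 40 mm in diameter and 105 mm tall, about 0.11 kg, upright on the disc of the lazy Susan, its axis about 70 mm from the centre of the disc. Its z axis points up through its cap. May be absent.
- jar_b_mid (a point): Centre (48.5 mm above its foot) of a red-topped glass spice jar, a straight cylinder 46 mm in diameter and 97 mm tall, about 0.11 kg, upright on the disc of the lazy Susan, its axis about 70 mm from the centre of the disc. Its z axis points up through its cap. May be absent.
- jar_c_mid (a point): Centre (51 mm above its foot) of a white-topped glass spice jar, a straight cylinder 41 mm in diameter and 102 mm tall, about 0.11 kg, upright on the disc of the lazy Susan, its axis about 70 mm from the centre of the disc. Its z axis points up through its cap. May be absent.
- jar_d_mid (a point): Centre (49 mm above its foot) of a yellow-topped glass spice jar, a straight cylinder 45 mm in diameter and 98 mm tall, about 0.11 kg, upright on the disc of the lazy Susan, its axis about 70 mm from the centre of the disc. Its z axis points up through its cap. May be absent.
Mind the look-alikes: they are no part of the job. Leave any blue look-alike of the part that bears jar_b_mid alone.

How it is judged (in metres and radians):
On the way, in this order (a step that is already met when the one before it is completed fails the run):
1. every spice jar stands upright in the crate, let go (x of jar_a_mid in the frame of crate between -0.055 and 0.055 m and y of jar_a_mid in the frame of crate between -0.067 and 0.067 m and z of jar_a_mid in the frame of crate between 0.0465 and 0.0665 m and angle between each of jar_a_mid, jar_b_mid, jar_c_mid, jar_d_mid's own z axis and vertical below 0.17 rad and x of jar_b_mid in the frame of crate between -0.055 and 0.055 m and y of jar_b_mid in the frame of crate between -0.067 and 0.067 m and z of jar_b_mid in the frame of crate between 0.0425 and 0.0625 m and x of jar_c_mid in the frame of crate between -0.055 and 0.055 m and y of jar_c_mid in the frame of crate between -0.067 and 0.067 m and z of jar_c_mid in the frame of crate between 0.045 and 0.065 m and x of jar_d_mid in the frame of crate between -0.055 and 0.055 m and y of jar_d_mid in the frame of crate between -0.067 and 0.067 m and z of jar_d_mid in the frame of crate between 0.043 and 0.063 m and contact force between the fingers and jar_a below 0.05 N and contact force between the fingers and jar_b below 0.05 N and contact force between the fingers and jar_c below 0.05 N and contact force between the fingers and jar_d below 0.05 N), for 0.2 s.
2. the crate, with the jars, is fully home in the bay (x of crate in the frame of bay_home above -0.006 m and y of crate in the frame of bay_home between -0.008 and 0.008 m and z of crate in the frame of bay_home below 0.005 m and angle between crate's own z axis and vertical below 0.05 rad and x of jar_a_mid in the frame of crate between -0.055 and 0.055 m and y of jar_a_mid in the frame of crate between -0.067 and 0.067 m and z of jar_a_mid in the frame of crate between 0.0465 and 0.0665 m and angle between each of jar_a_mid, jar_b_mid, jar_c_mid, jar_d_mid's own z axis and vertical below 0.17 rad and x of jar_b_mid in the frame of crate between -0.055 and 0.055 m and y of jar_b_mid in the frame of crate between -0.067 and 0.067 m and z of jar_b_mid in the frame of crate between 0.0425 and 0.0625 m and x of jar_c_mid in the frame of crate between -0.055 and 0.055 m and y of jar_c_mid in the frame of crate between -0.067 and 0.067 m and z of jar_c_mid in the frame of crate between 0.045 and 0.065 m and x of jar_d_mid in the frame of crate between -0.055 and 0.055 m and y of jar_d_mid in the frame of crate between -0.067 and 0.067 m and z of jar_d_mid in the frame of crate between 0.043 and 0.063 m), for 0.2 s.
At the end, for the whole second after the job is handed in: The crate is within 6 mm of fully home against the end stop, flat on the rollers; every spice jar that was present stands in it on its floor, within 0.17 rad of upright; the salt shaker stands on the top of the trivet within 0.15 rad of upright; all at rest (all of step 2 and x of shaker_mid in the frame of trivet_top between -0.024 and 0.024 m and y of shaker_mid in the frame of trivet_top between -0.04 and 0.04 m and z of shaker_mid in the frame of trivet_top between 0.037 and 0.053 m and angle between shaker_mid's own z axis and vertical below 0.15 rad and linear speed of each of crate, shaker, jar_a, jar_b, jar_c, jar_d below 0.02 m/s); the robot touches nothing.
It fails at once if the crate is lifted off the rollers or tipped instead of being rolled (z of crate in the frame of bay_home above 0.02 m or angle between crate's own z axis and vertical above 0.25 rad).
It fails at once if a bystander is knocked over or moved more than 40 mm (distance of any of coffee_jar, pump_bottle, fork, dropper, tealight from where it was at the start of the episode above 0.04 m or angle between any of coffee_jar, pump_bottle, fork, dropper, tealight's own z axis and vertical above 0.5 rad).
Of jar_a, jar_b, jar_c, jar_d only 2 to 4 are there at a start; the rules pass over those that are not, and their reading is None.
At some moment in a run one of crate, trivet may be knocked a few centimetres aside while the robot is not near it.
Once in a run the grip may slacken for a moment while it holds something.
It also fails if it takes over 210 s, if anything falls off the work surface, if the arm or the gripper's body presses on something with over 40 N, if the wrist force passes 120 N, or if a joint passes its speed limit or range.

## Working session

There is one attempt and no reset: what is moved stays moved. The work goes in short steps, Python scripts to look and compute and a tool call to move; the robot and the scene stay as the last step left them, time stands still between calls to the robot, and variables do not carry over. Pictures are saved under pics/ and viewed, at most 16 in all, crops included, and the job is handed in when it is done.

Besides the shell and the picture viewer there is one more tool, called after ">>>" in YAML: its name, and indented under it one key for each argument. arm_command: Moves the arm, as the interface text tells. Its arguments: {"type":"object","properties":{"steps":{"type":"array","items":{"type":"array","items":{"type":"number"}}},"force":{"type":"number"}},"required":["steps"]}

```bash
mkdir -p pics
cat > h.py <<'E'
import numpy as np, cv2
from cell import monitor, imaging, job, find_in, trace
def save(c,n): cv2.imwrite('pics/'+n, c['img'][:,:,::-1])
def ray(c,u,v):
    V=np.array(c['view']);R=V[:3,:3];t=V[:3,3]
    d=R.T@np.linalg.inv(c['mtx'])@np.array([u,v,1.]);return -R.T@t,d
def atz(c,u,v,z):
    o,d=ray(c,u,v);return o+d*(z-o[2])/d[2]
def proj(c,p):
    V=np.array(c['view']);q=np.array(c['mtx'])@(V[:3,:3]@np.array(p,float)+V[:3,3]);return q[:2]/q[2]
E
python3 - <<'E'
from h import *
np.set_printoptions(precision=1,suppress=True)
s=monitor.read_state();print(s)
for n in('top','side'):
    c=imaging.camera(n);save(c,n+'0.png');print(n,'cam',ray(c,320,240)[0])
    for t in['track','crate','turntable','shaker_mid','trivet','coffee_jar','pump_bottle','fork','dropper','tealight','jar_a_mid','jar_b_mid','jar_d_mid']:
        print(t,[(round(r['p'],2),np.array(r['rect'])) for r in find_in(c,t)][:5])
E
```

```text
{'clock': 0.0, 'joints': array([ 1.1,  0.3,  1.5,  0. ,  1.3, -0.1]), 'qd': array([-0., -0., -0.,  0., -0., -0.]), 'effort': array([ -0. , -53.2, -35.3,   0.1,   0. ,  -0. ]), 'eef_pos': array([193. , 514.8, 223.9]), 'eef_rot': array([-3.1, -0. ,  2.8]), 'wrist_force': array([-0. ,  0.2, -0.2]), 'moment': array([0., 0., 0.]), 'finger_force': 0.0, 'finger_gap': 93.90273762476306}
top cam [ 282.1 -100.  1256.2]
track [(0.73, array([349.6, 235.7,  98.3, 159.9]))]
crate [(0.84, array([353.4, 259.9,  76.3,  65.5])), (0.28, array([234.6, 253.1,  25.6,  21.6]))]
turntable [(0.82, array([205.8, 248.9,  98.4,  91. ]))]
shaker_mid [(0.96, array([237.4, 254.1,  26.7,  25.4]))]
trivet [(0.87, array([190.2, 320.6,  50.3,  33.1])), (0.69, array([348.8, 236.1,  98.8, 161. ])), (0.23, array([166.4, 255.8,  35.8,  31.7]))]
coffee_jar [(0.89, array([431.4, 171.6,  44.6,  50.8]))]
pump_bottle [(0.89, array([451.4, 309.9,  51. ,  32. ]))]
fork [(0.87, array([276.9, 242.8,  13.3,  93.5])), (0.69, array([350.5, 235.6,  93.2, 158. ])), (0.65, array([202.2, 281.2,  36.7,  30.1]))]
dropper [(0.59, array([250
[... 693 characters left out ...]
.6,  91.6]))]
shaker_mid [(0.77, array([333.5, 263.9,  23.6,  45.7]))]
trivet [(0.74, array([408.6, 324.2,  41.1,  46.2])), (0.56, array([325.4, 311.4, 114.2,  90.6]))]
coffee_jar [(0.66, array([260.2, 159.9,  33.5,  34.6]))]
pump_bottle [(0.77, array([371.4, 145.8,  28.4,  75. ]))]
fork [(0.53, array([309.2, 268.3,  90.5,  12.6]))]
dropper [(0.6, array([258.4, 269.9,  22.1,  44.5]))]
tealight [(0.82, array([252.6, 341.9,  22. ,  25.1]))]
jar_a_mid [(0.72, array([366.9, 285.4,  31.1,  58.9])), (0.64, array([406.1, 323.5,  44.3,  48.4]))]
jar_b_mid [(0.82, array([367.6, 284.1,  31.6,  58.3])), (0.74, array([308.9, 163.7,  21.2,  46. ]))]
jar_d_mid [(0.57, array([340.6, 312.6,  29.6,  61.2]))]
```

View pics/top0.png

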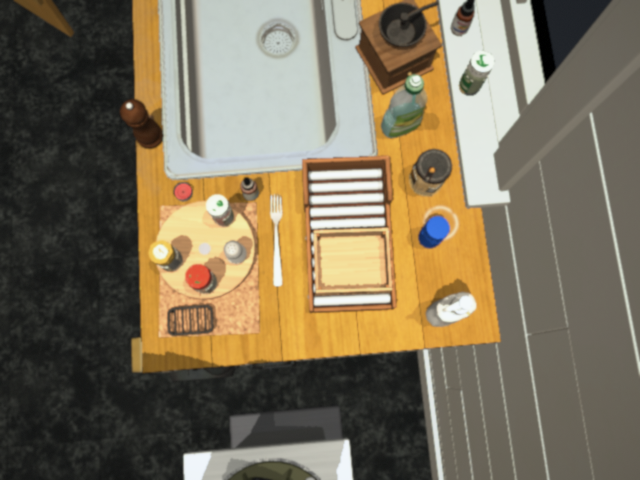

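View pics/side0.png

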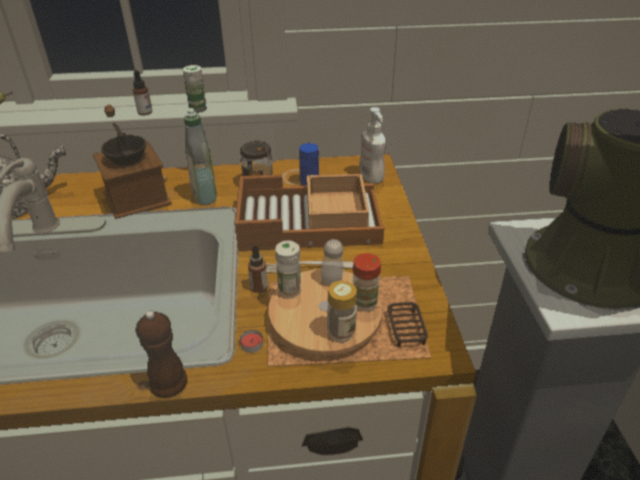

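Top view: on the disc are the white cap (219,207), yellow cap (162,255), red cap (199,277) and the shaker (234,251). The crate is at (353,260), the track's bay is toward the top of the picture, and the trivet is at (190,320). Jar_b candidates are red (199,277) and blue (435,232). The red one on the disc fits; the blue one off the disc is the look-alike.

Run:
```python
from h import *
np.set_printoptions(precision=1,suppress=True)
c=imaging.camera('top');im=c['img']
cv2.imwrite('pics/crop1.png',cv2.resize(im[150:350,130:470],None,fx=2.3,fy=2.3,interpolation=cv2.INTER_CUBIC)[:,:,::-1])
hsv=cv2.cvtColor(im,cv2.COLOR_RGB2HSV).astype(int)
def cap(u,v,z,f,r=17):
    m=np.zeros(im.shape[:2],bool);m[v-r:v+r,u-r:u+r]=f[v-r:v+r,u-r:u+r]
    n,l,st,ce=cv2.connectedComponentsWithStats(m.astype(np.uint8));k=1+np.argmax(st[1:,4]);(x,y),rad=cv2.minEnclosingCircle(np.argwhere(l==k)[:,::-1].astype(np.float32))
    print('cap',st[k],ce[k],(x,y),rad,atz(c,*ce[k],z),atz(c,x,y,z))
H,S,Vv=hsv[...,0],hsv[...,1],hsv[...,2]
cap(199,277,132,((H<8)|(H>172))&(S>150)&(Vv>100))
cap(162,254,133,(H>18)&(H<32)&(S>170)&(Vv>140))
cap(218,207,139,(S<60)&(Vv>130))
cap(234,251,123,(S<60)&(Vv>100))
for t,z in(('turntable',35),('trivet',23),('crate',77),('track',40)):
    for r in trace(c,t)[:1]:
        m=r['region'].astype(np.uint8);pts=np.argwhere(m)[:,::-1]
        w=np.array([atz(c,u,v,z)[:2] for u,v in pts],np.float32)
        hull=cv2.convexHull(w)
        print(t,r['p'],'mar',cv2.minAreaRect(hull),'circ',cv2.minEnclosingCircle(hull),'mean',w.mean(0))
print(proj(c,(193,515,224)))
```

```text
cap [186 265  25  24 448] [198.1 276.2] (197.9545440673828, 276.0454406738281) 12.59175968170166 [469.2  92.1 132. ] [469.5  92.4 132. ]
cap [146 240   9  30  76] [149.6 254.7] (152.0, 254.5) 14.534542083740234 [516.1 178.6 133. ] [516.1 174.2 133. ]
cap [206 195  25  23 397] [216.9 206.1] (217.98873901367188, 205.53858947753906) 12.500158309936523 [595.9  50.4 139. ] [596.9  48.4 139. ]
cap [224 241  22  22 362] [234.5 251.7] (234.5, 251.5) 11.510964393615723 [510.8  24.6 123. ] [511.1  24.6 123. ]
turntable 0.95 mar ((539.4192504882812, 91.94573211669922), (193.9628143310547, 197.56228637695312), 86.35359954833984) circ ((538.9896240234375, 93.53639221191406), 100.13895416259766) mean [540.2  91.3]
trivet 0.63 mar ((401.9849853515625, 130.64599609375), (91.52748107910156, 54.67763900756836), 85.20764923095703) circ ((400.0367126464844, 131.69180297851562), 48.198951721191406) mean [401.  133.1]
crate 0.68 mar ((482.9633483886719, -193.72003173828125), (146.05140686035156, 127.6173324584961), 87.132568359375) circ ((482.9988708496094, -194.24964904785156), 94.2171630859375) mean [ 482.3 -193.5]
track 0.97 mar ((548.2404174804688, -198.4849395751953), (182.13978576660156, 318.1606750488281), 87.85897064208984) circ ((549.6798095703125, -197.48300170898438), 178.09982299804688) mean [ 581.8 -194.4]
[-74.6 463.8]
```

View pics/crop1.png

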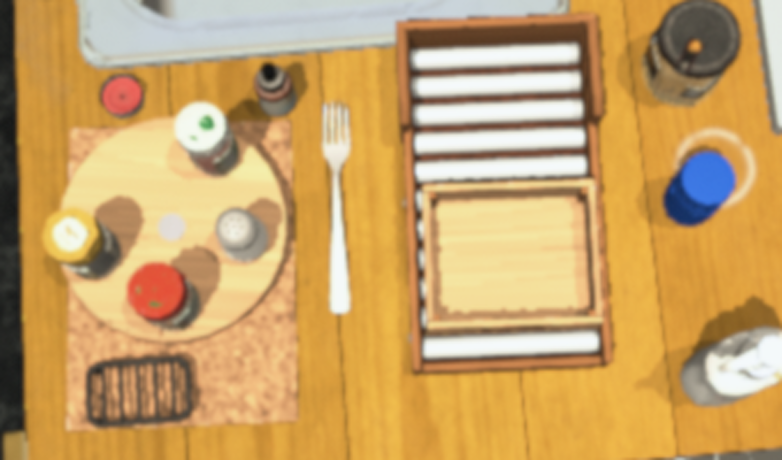

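Run:
```python
from h import *
s=monitor.read_state();print(s['eef_pos'],s['eef_rot'],s['joints'])
c=imaging.camera('top')
for n,u,v,z in(('dropper',250,184,100),('yellow',160.5,252,133),('coffee',435,163,98),('pump',458,303,150),('disc c',171/2.3+130,226/2.3+150,35)): print(n,atz(c,u,v,z))
# track outer corners from crop (pixels): 
for z,pts in((77,[(425,185),(594,180),(601,323),(429,331)]),): 
    print([np.round(atz(c,u/2.3+130,v/2.3+150,z)[:2]) for u,v in pts])
```

```text
[193.11144299 514.96597108 224.43514058] [-3.14153444e+00 -5.68200600e-05  2.78275656e+00] [ 1.14540614e+00  2.99921777e-01  1.52099644e+00  5.45182257e-05
  1.32073631e+00 -6.65675877e-02]
dropper [645.73518838 -10.19255522 100.        ]
yellow [519.45017139 158.53496319 133.        ]
coffee [ 659.00509474 -372.00472054   98.        ]
pump [ 379.78424223 -367.87491567  150.        ]
disc c [540.46575349  93.81679531  35.        ]
[array([ 549., -128.]), array([ 541., -270.]), array([ 420., -263.]), array([ 426., -120.])]
```

>>> arm_command:
  steps:
    - [0.8,-40,-30,0,-5]
    - [0.8,-90,-65,0,-10]
    - [0.8,-140,-103,0,-18]
    - [0.8,-190,-140,0,-18]
    - [0.8,-240,-176,0,-18]
    - [0.8,-290,-213,0,-18]
    - [0.8,-340,-250,0,-18]
    - [0.8,-380,-280,0,-18]
    - [0.8,-407,-299,0,-18]
    - [0.8,-407,-299,0,-18]
    - [0.8,-407,-299,0,-18]
  force: 20

```text
clock: 3.08
eef_pos: [468.9, 92.6, 224.4]
eef_rot: [3.141, -0.0, 3.097]
wrist_force: [-0.7, 0.6, -0.1]
finger_gap: 75.2
finger_force: 0.0
```

```bash
cat >> h.py <<'E'
def delta(x,y,z,yaw=177.5):
    s=monitor.read_state();p=s['eef_pos'];a=s['eef_rot'][2]
    d=np.array([x,y,z])-p
    return np.round([np.cos(a)*d[0]+np.sin(a)*d[1],np.sin(a)*d[0]-np.cos(a)*d[1],-d[2],(np.degrees(a)-yaw+180)%360-180],1)
E
python3 -c "
from h import *
print(monitor.read_state()['eef_pos'],delta(469,92.5,107))"
```

```text
[468.87136074  92.58455968 224.41655609] [-1.000e-01 -1.000e-01  1.174e+02 -1.000e-01]
```

>>> arm_command:
  steps:
    - [0.8,0,0,30,0]
    - [0.8,0,0,60,0]
    - [0.8,0,0,90,0]
    - [0.8,0,0,110,0]
    - [0.8,0,0,117,0]
    - [0.8,0,0,117,0]
    - [0.3,0,0,117,0]
    - [0.3,0,0,117,0]
    - [0.3,0,0,117,0]
    - [0.3,0,0,117,0]
    - [0.3,0,0,117,0]
    - [0.3,0,0,117,0]
    - [0.3,0,0,117,0]
  force: 20

```text
clock: 4.7
eef_pos: [469.4, 92.1, 107.6]
eef_rot: [3.142, 0.0, 3.097]
wrist_force: [-0.3, -1.3, 4.8]
finger_gap: 45.2
finger_force: 20.0
```

Run:
```python
from h import *
s=monitor.read_state();print(s['eef_pos'],s['finger_gap'],s['finger_force'])
c=imaging.camera('top');save(c,'t2.png')
r=trace(c,'crate')[0]
w=np.array([atz(c,u,v,77)[:2] for v,u in np.argwhere(r['region'])],np.float32)
print(r['p'],cv2.minAreaRect(cv2.convexHull(w)))
```

```text
[469.38956023  92.10330559 107.64953034] 45.21439886856448 19.98123343626503
0.69 ((483.0231628417969, -193.6927490234375), (146.12181091308594, 127.62210083007812), 87.12286376953125)
```

View pics/t2.png

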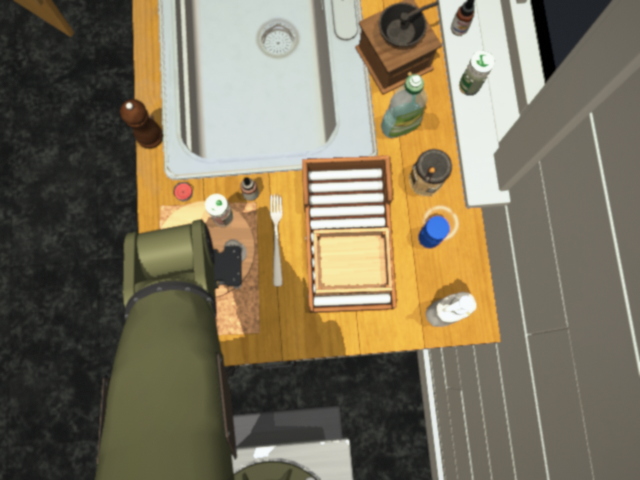

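The red jar (199,277) is gripped with a 45 mm gap. The crate has not moved from (352,260). Next: lift and carry to above the crate.

>>> arm_command:
  steps:
    - [0.3,0,0,-15,0]
    - [0.3,5,0,-35,0]
    - [0.3,13,0,-55,0]
    - [0.3,14,-10,-65,0]
    - [0.3,14,-40,-65,0]
    - [0.3,12,-80,-65,0]
    - [0.3,10,-120,-65,0]
    - [0.3,8,-160,-65,0]
    - [0.3,5,-200,-65,0]
    - [0.3,2,-240,-65,0]
    - [0.3,0,-275,-65,0]
    - [0.3,-1,-300,-65,0]
    - [0.3,-1,-318,-65,0]
    - [0.3,-1,-325,-65,0]
    - [0.3,-1,-325,-65,0]
  force: 25

```text
clock: 6.68
eef_pos: [455.6, -232.5, 172.4]
eef_rot: [3.141, -0.0, 3.097]
wrist_force: [-0.8, 1.4, -0.4]
finger_gap: 45.6
finger_force: 25.0
```

Run:
```python
from h import *
c=imaging.camera('side')
print(delta(456,-233,106.5))
cv2.imwrite('pics/s3.png',cv2.resize(c['img'][90:370,220:450],None,fx=2.1,fy=2.1)[:,:,::-1])
```

```text
[-0.3 -0.8 65.9 -0. ]
```

View pics/s3.png

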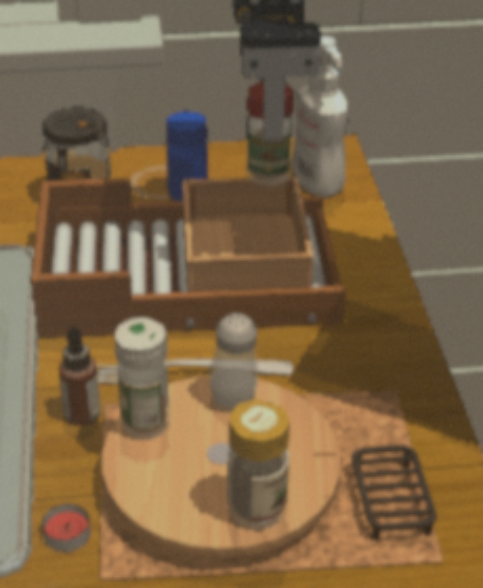

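Red jar hangs upright in the gripper, crop (270,130), over the crate's near far-side corner. The other items on the disc are unchanged. Lowering it.

>>> arm_command:
  steps:
    - [0.3,0,0,20,0]
    - [0.3,0,0,40,0]
    - [0.3,0,0,55,0]
    - [0.3,0,0,62,0]
    - [0.3,0,0,65,0]
    - [0.3,0,0,66,0]
    - [0.3,0,0,66,0]
    - [0.6,0,0,66,0]
    - [0.62,0,0,66,0]
    - [0.62,0,0,66,0]
    - [0.62,0,0,60,0]
    - [0.62,0,0,40,0]
    - [0.62,0,0,10,0]
    - [0.62,0,0,-20,0]
    - [0.62,0,0,-40,0]
    - [0.62,0,0,-40,0]

```text
clock: 8.72
eef_pos: [456.2, -232.9, 213.9]
eef_rot: [-3.14, 0.003, 3.097]
wrist_force: [0.3, -0.6, 0.0]
finger_gap: 58.2
finger_force: 0.0
```

Run:
```python
from h import *
s=monitor.read_state();print(s['eef_pos'],s['wrist_force'])
# next: yellow
print(delta(519,159,211), delta(519,159,108))
```

```text
[ 456.15353236 -232.89830539  213.89201581] [ 0.26578797 -0.64578514  0.00152104]
[-4.530e+01  3.943e+02  2.900e+00 -1.000e-01] [-4.530e+01  3.943e+02  1.059e+02 -1.000e-01]
```

Run:
```python
from h import *
np.set_printoptions(precision=1,suppress=True)
c=imaging.camera('top');im=c['img'];d=imaging.camera('side')
hsv=cv2.cvtColor(im,cv2.COLOR_RGB2HSV)
cr=im[180:330,130:420];cv2.imwrite('pics/t4.png',cv2.resize(cr,None,fx=2.7,fy=2.7,interpolation=cv2.INTER_CUBIC)[:,:,::-1])
for t in('jar_a_mid','jar_b_mid','jar_d_mid','crate'):
    print(t,[(round(r['p'],2),np.array(r['rect'])) for r in find_in(c,t)][:4],[(round(r['p'],2),np.array(r['rect'])) for r in find_in(d,t)][:4])
# predicted side pixels for yellow cap top / foot, hypothesised
for x,y in((519,159),(522,161),(515,155)): print(proj(d,(x,y,133)),proj(d,(x,y,35)),proj(c,(x,y,133)),proj(c,(x,y,35)))
```

```text
jar_a_mid [] []
jar_b_mid [(0.15, array([449.4, 309.5,  54.5,  31.3]))] [(0.82, array([309.8, 163.2,  20.4,  43.9])), (0.64, array([349. , 183.6,  24.3,  42. ]))]
jar_d_mid [(0.79, array([166.4, 257. ,  36.4,  36.7]))] [(0.69, array([342.8, 311.8,  32.8,  60. ]))]
crate [(0.78, array([343.4, 262.1,  58.1,  68.5])), (0.73, array([450.6, 308.9,  54.3,  34.2]))] [(0.7, array([337.4, 204.6,  63.5,  54.4]))]
[341.8 290.2] [340.9 333.3] [160.3 252.3] [172.  261.5]
[340.1 291.3] [339.2 334.4] [159.1 250.7] [170.9 260.1]
[344.  288.3] [343.  331.3] [162.5 254.2] [174.1 263.3]
```

View pics/t4.png

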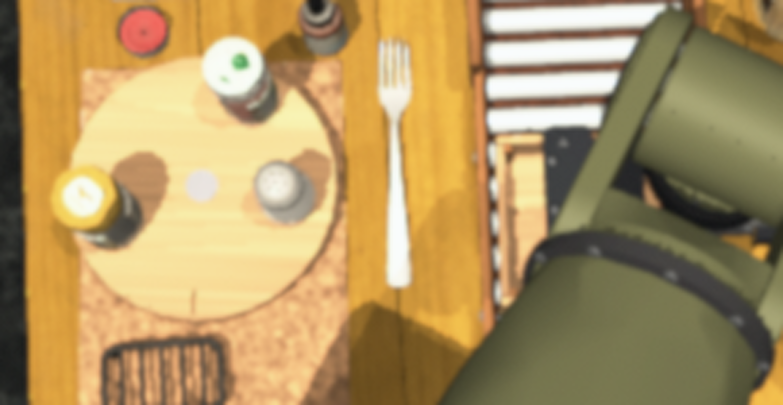

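The view shows the yellow cap at crop (81,197), which is pixel (160,252) and matches (519,160). White is still at crop (235,62) and the shaker at (280,188).

>>> arm_command:
  steps:
    - [0.8,-5,35,0,0]
    - [0.8,-10,80,0,0]
    - [0.8,-15,130,0,0]
    - [0.8,-20,180,0,0]
    - [0.8,-25,230,0,0]
    - [0.8,-30,280,0,0]
    - [0.8,-38,330,0,0]
    - [0.8,-42,370,0,0]
    - [0.8,-45,395,0,0]
    - [0.8,-46,395,10,0]
    - [0.8,-46,395,40,0]
    - [0.8,-46,395,75,0]
    - [0.8,-46,395,98,0]
    - [0.8,-46,395,106,0]
    - [0.8,-46,395,106,0]
    - [0.3,-46,395,106,0]
    - [0.3,-46,395,106,0]
    - [0.3,-46,395,106,0]
    - [0.3,-46,395,106,0]
    - [0.3,-46,395,106,0]
  force: 20

```text
clock: 11.72
eef_pos: [519.4, 160.0, 106.7]
eef_rot: [3.141, 0.0, 3.097]
wrist_force: [0.1, 0.1, 2.6]
finger_gap: 44.1
finger_force: 19.9
```

>>> arm_command:
  steps:
    - [0.3,0,0,0,0]
    - [0.3,0,0,0,0]
  force: 25

```text
clock: 11.98
eef_pos: [519.4, 160.0, 106.6]
eef_rot: [3.141, 0.0, 3.097]
wrist_force: [0.0, 0.1, 3.4]
finger_gap: 44.7
finger_force: 24.9
```

Run:
```python
from h import *
np.set_printoptions(precision=1,suppress=True)
print(delta(460,-153,106.8))
c=imaging.camera('top');d=imaging.camera('side')
for t in('crate','jar_a_mid','shaker_mid'):
  for r in trace(c,t)[:2]:
    w=np.array([atz(c,u,v,77)[:2] for v,u in np.argwhere(r['region'])],np.float32)
    print(t,r['p'],np.array(r['rect']),cv2.minAreaRect(cv2.convexHull(w)))
im=c['img'];hsv=cv2.cvtColor(im,cv2.COLOR_RGB2HSV).astype(int)
m=((hsv[...,0]<8)|(hsv[...,0]>172))&(hsv[...,1]>150)&(hsv[...,2]>90);m[:,:310]=0;m[:220]=0;m[310:]=0;m[:,400:]=0
p=np.argwhere(m)[:,::-1].mean(0);print('red cap',m.sum(),p,atz(c,*p,130))
```

```text
[  45.4 -315.3   -0.2   -0.1]
crate 0.65 [351.9 261.   77.4  71.4] ((482.7026062011719, -194.5172119140625), (149.50753784179688, 130.7918243408203), 87.88292694091797)
shaker_mid 0.94 [236.4 251.8  26.2  23.9] ((520.4215698242188, 28.780487060546875), (42.352867126464844, 45.37574768066406), 86.5093994140625)
red cap 455 [375.7 268.4] [ 456.8 -231.3  130. ]
```

>>> arm_command:
  steps:
    - [0.3,5,0,-15,0]
    - [0.3,20,0,-35,0]
    - [0.3,45,-5,-55,0]
    - [0.3,60,-25,-65,0]
    - [0.3,64,-55,-65,0]
    - [0.3,62,-95,-65,0]
    - [0.3,60,-135,-65,0]
    - [0.3,57,-175,-65,0]
    - [0.3,53,-215,-65,0]
    - [0.3,49,-250,-65,0]
    - [0.3,46,-285,-65,0]
    - [0.3,46,-305,-65,0]
    - [0.3,46,-315,-65,0]
    - [0.3,46,-315,-65,0]

```text
clock: 13.98
eef_pos: [459.1, -152.6, 171.6]
eef_rot: [3.141, -0.0, 3.096]
wrist_force: [0.4, -0.5, -1.4]
finger_gap: 44.4
finger_force: 24.9
```

Run:
```python
from h import *
print(delta(460,-153,105.6))
c=imaging.camera('side')
cv2.imwrite('pics/s5.png',cv2.resize(c['img'][90:300,220:450],None,fx=2.5,fy=2.5)[:,:,::-1])
```

```text
[-0.9 -0.3 66.  -0.1]
```

View pics/s5.png

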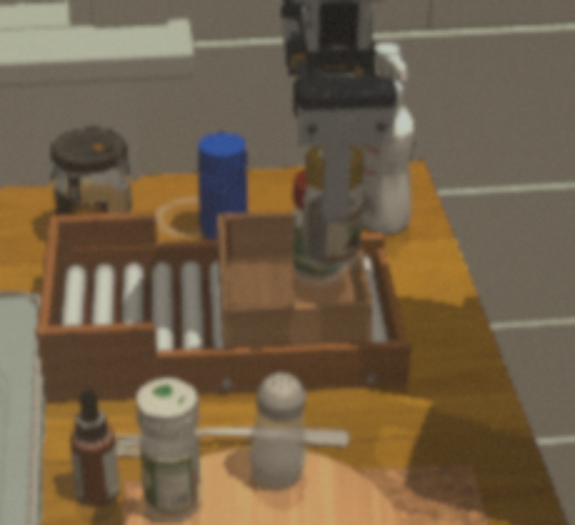

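The yellow jar, crop (333,210), hangs upright over the near corner slot, with the red one behind it. Lowering.

>>> arm_command:
  steps:
    - [0.3,-1,0,20,0]
    - [0.3,-1,0,40,0]
    - [0.3,-1,0,55,0]
    - [0.3,-1,0,62,0]
    - [0.3,-1,0,65,0]
    - [0.3,-1,0,66,0]
    - [0.3,-1,0,66,0]
    - [0.6,-1,0,66,0]
    - [0.62,-1,0,66,0]
    - [0.62,-1,0,66,0]
    - [0.62,-1,0,60,0]
    - [0.62,-1,0,40,0]
    - [0.62,-1,0,10,0]
    - [0.62,-1,0,-20,0]
    - [0.62,-1,0,-40,0]
    - [0.62,-1,0,-40,0]

```text
clock: 16.02
eef_pos: [460.7, -153.0, 212.8]
eef_rot: [-3.141, 0.003, 3.097]
wrist_force: [0.3, 0.3, 0.2]
finger_gap: 58.4
finger_force: 0.0
```

Run:
```python
from h import *
np.set_printoptions(precision=1,suppress=True)
c=imaging.camera('top');im=c['img'];hsv=cv2.cvtColor(im,cv2.COLOR_RGB2HSV).astype(int)
m=(hsv[...,1]<60)&(hsv[...,2]>130);r=np.zeros_like(m);r[190:222,200:236]=m[190:222,200:236]
n,l,st,ce=cv2.connectedComponentsWithStats(r.astype(np.uint8));k=1+np.argmax(st[1:,4])
(x,y),rad=cv2.minEnclosingCircle(np.argwhere(l==k)[:,::-1].astype(np.float32));print(st[k],x,y,rad,atz(c,x,y,139))
w=atz(c,x,y,139);print(delta(w[0],w[1],112))
```

```text
[205 194  25  24 409] 216.98484802246094 205.53030395507812 12.506203651428223 [597.1  50.2 139. ]
[-127.6  208.9   99.6   -0.1]
```

>>> arm_command:
  steps:
    - [0.8,-15,25,0,0]
    - [0.8,-40,65,0,0]
    - [0.8,-65,110,0,0]
    - [0.8,-95,155,0,0]
    - [0.8,-118,190,0,0]
    - [0.8,-127,208,0,0]
    - [0.8,-127,208,10,0]
    - [0.8,-127,208,40,0]
    - [0.8,-127,208,70,0]
    - [0.8,-127,208,92,0]
    - [0.8,-127,208,100,0]
    - [0.8,-127,208,100,0]
    - [0.3,-127,208,100,0]
    - [0.3,-127,208,100,0]
    - [0.3,-127,208,100,0]
    - [0.3,-127,208,100,0]
    - [0.3,-127,208,100,0]
    - [0.3,-127,208,100,0]
    - [0.3,-127,208,100,0]
  force: 20

```text
clock: 18.45
eef_pos: [596.5, 49.4, 111.7]
eef_rot: [3.142, 0.0, 3.097]
wrist_force: [-0.9, 1.3, 4.1]
finger_gap: 41.1
finger_force: 20.0
```

Run:
```python
from h import *
np.set_printoptions(precision=1,suppress=True)
print(delta(512,-195.5,110.5))
c=imaging.camera('top')
for t in('crate','trivet'):
  for r in trace(c,t)[:1]:
    w=np.array([atz(c,u,v,77 if t=='crate' else 23)[:2] for v,u in np.argwhere(r['region'])],np.float32)
    print(t,r['p'],np.array(r['rect']),cv2.minAreaRect(cv2.convexHull(w)))
im=c['img'];hsv=cv2.cvtColor(im,cv2.COLOR_RGB2HSV).astype(int)
m=((hsv[...,0]<8)|(hsv[...,0]>172))&(hsv[...,1]>150)&(hsv[...,2]>90);m[:,:310]=0;m[:220]=0;m[310:]=0;m[:,400:]=0
p=np.argwhere(m)[:,::-1].mean(0);print('red cap',m.sum(),p,atz(c,*p,130))
cv2.imwrite('pics/t6.png',cv2.resize(im[150:340,140:430],None,fx=2.7,fy=2.7,interpolation=cv2.INTER_CUBIC)[:,:,::-1])
```

```text
[  73.5 -248.4    1.2   -0.1]
crate 0.87 [352.2 260.8  69.8  70. ] ((483.0211486816406, -193.6929931640625), (146.12261962890625, 127.61609649658203), 87.12409210205078)
red cap 455 [375.8 268.5] [ 456.7 -231.3  130. ]
```

View pics/t6.png

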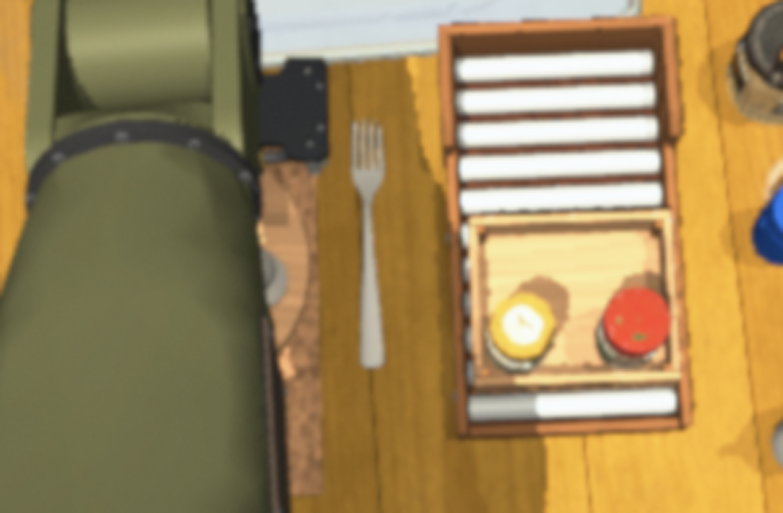

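Yellow, crop (522,327), and red, (635,322), stand in the crate. The white jar is gripped. The crate has not moved.

>>> arm_command:
  steps:
    - [0.3,0,0,-15,0]
    - [0.3,0,0,-35,0]
    - [0.3,2,-5,-55,0]
    - [0.3,8,-25,-65,0]
    - [0.3,17,-55,-65,0]
    - [0.3,28,-95,-65,0]
    - [0.3,40,-135,-65,0]
    - [0.3,51,-175,-65,0]
    - [0.3,62,-210,-65,0]
    - [0.3,70,-235,-65,0]
    - [0.3,73,-247,-65,0]
    - [0.3,73,-248,-65,0]
    - [0.3,73,-248,-65,0]
  force: 25

```text
clock: 20.23
eef_pos: [512.6, -194.6, 176.4]
eef_rot: [3.141, -0.0, 3.097]
wrist_force: [-0.8, 0.0, -1.0]
finger_gap: 41.2
finger_force: 24.9
```

Run:
```python
from h import *
print(delta(512,-195.5,110.7))
c=imaging.camera('side')
cv2.imwrite('pics/s7.png',cv2.resize(c['img'][90:300,220:450],None,fx=2.5,fy=2.5)[:,:,::-1])
```

```text
[ 0.5 -0.9 65.7 -0. ]
```

View pics/s7.png

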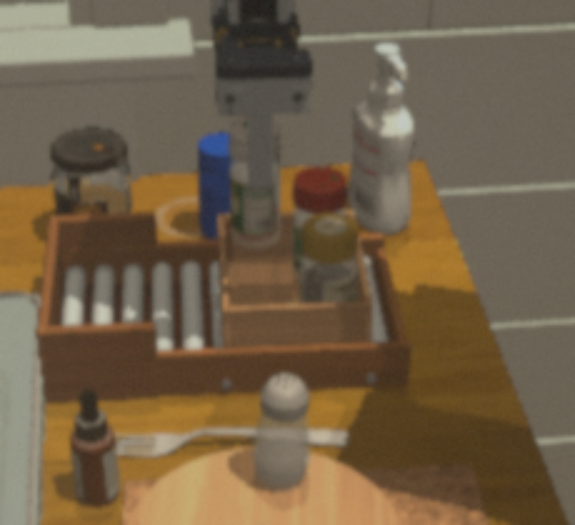

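The white jar, crop (255,190), hangs upright over the free front slot. Lowering.

>>> arm_command:
  steps:
    - [0.3,0,-1,20,0]
    - [0.3,0,-1,40,0]
    - [0.3,0,-1,55,0]
    - [0.3,0,-1,62,0]
    - [0.3,0,-1,65,0]
    - [0.3,0,-1,66,0]
    - [0.3,0,-1,66,0]
    - [0.55,0,-1,66,0]
    - [0.58,0,-1,66,0]
    - [0.58,0,-1,66,0]
    - [0.58,0,-1,60,0]
    - [0.58,0,-1,40,0]
    - [0.58,0,-1,10,0]
    - [0.58,0,-1,-20,0]
    - [0.58,0,-1,-40,0]
    - [0.58,0,-1,-40,0]

```text
clock: 22.28
eef_pos: [512.9, -196.3, 218.0]
eef_rot: [-3.14, 0.003, 3.097]
wrist_force: [-0.4, 0.3, -0.1]
finger_gap: 54.2
finger_force: 0.0
```

Run:
```python
from h import *
np.set_printoptions(precision=1,suppress=True)
c=imaging.camera('top')
for t,z in(('shaker_mid',123),('trivet',23),('turntable',35)):
  for r in trace(c,t)[:1]:
    p=np.argwhere(r['region'])
    w=np.array([atz(c,u,v,z)[:2] for v,u in p],np.float32)
    print(t,r['p'],np.array(r['rect']),cv2.minAreaRect(cv2.convexHull(w)))
im=c['img'];m=np.zeros(im.shape[:2],bool);hsv=cv2.cvtColor(im,cv2.COLOR_RGB2HSV).astype(int)
m[236:268,220:252]=((hsv[...,1]<60)&(hsv[...,2]>100))[236:268,220:252]
n,l,st,ce=cv2.connectedComponentsWithStats(m.astype(np.uint8));k=1+np.argmax(st[1:,4]);w=atz(c,*ce[k],123);print(st[k],w)
print(delta(w[0],w[1],214),delta(w[0],w[1],98))
```

```text
shaker_mid 0.93 [234.6 254.6  24.   22. ] ((509.36834716796875, 24.789674758911133), (42.55065155029297, 43.70072937011719), 86.50938415527344)
trivet 0.96 [189.1 319.9  51.3  32.3] ((402.0472412109375, 130.30978393554688), (90.54454803466797, 59.72321319580078), 88.04566192626953)
turntable 0.56 [207.4 249.6 103.2  96.2] ((539.5238037109375, 92.49198150634766), (198.3190460205078, 199.83689880371094), 42.566200256347656)
[224 241  22  23 366] [510.1  24.9 123. ]
[ 11.8 220.6   1.4  -0.1] [ 11.8 220.6 117.4  -0.1]
```

All three jars are released. Going behind the crate with closed fingers.

>>> arm_command:
  steps:
    - [0.3,20,0,0,0]
    - [0.1,50,0,0,0]
    - [0,80,0,0,0]
    - [0,105,1,0,0]
    - [0,118,1,0,0]
    - [0,118,1,20,0]
    - [0,118,1,55,0]
    - [0,118,1,95,0]
    - [0,118,1,130,0]
    - [0,118,1,144,0]
    - [0,118,1,144,0]
  force: 25

```text
clock: 23.85
eef_pos: [394.6, -189.8, 72.2]
eef_rot: [3.141, -0.001, 3.097]
wrist_force: [0.2, -0.6, 0.3]
finger_gap: 0.4
finger_force: 0.0
```

Run:
```python
from h import *
s=monitor.read_state();print(s['eef_pos'],s['wrist_force'],s['finger_gap'])
c=imaging.camera('side');save(c,'s8.png')
cv2.imwrite('pics/s8.png',cv2.resize(c['img'][90:300,220:450],None,fx=2.5,fy=2.5)[:,:,::-1])
```

```text
[ 394.57382065 -189.82160131   72.22527636] [ 0.20027689 -0.55072908  0.34332059] 0.43833560812493166
```

View pics/s8.png

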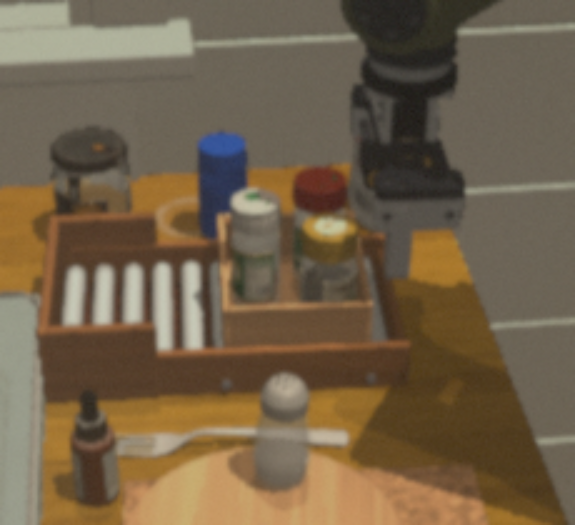

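White, crop (255,245), red, (320,200), and yellow, (328,260), all stand in the crate. The fingers at (398,255) are behind its near wall. Pushing.

>>> arm_command:
  steps:
    - [0,-6,0,0,0]
    - [0,-11,0,0,0]
    - [0,-15,0,0,0]
    - [0,-18,0,0,0]
    - [0,-21,0,0,0]
    - [0,-24,0,0,0]
    - [0,-28,0,0,0]
    - [0,-32,0,0,0]
    - [0,-37,0,0,0]
    - [0,-42,0,0,0]
    - [0,-47,0,0,0]
    - [0,-52,0,0,0]
    - [0,-57,0,0,0]
    - [0,-62,0,0,0]
    - [0,-67,0,0,0]
    - [0,-72,0,0,0]
    - [0,-77,0,0,0]
    - [0,-82,0,0,0]
    - [0,-87,0,0,0]
    - [0,-92,0,0,0]

```text
clock: 26.4
eef_pos: [486.8, -194.0, 72.4]
eef_rot: [-3.142, 0.0, 3.097]
wrist_force: [-2.1, 0.6, 0.2]
finger_gap: 0.7
finger_force: 0.7
```

>>> arm_command:
  steps:
    - [0,-5,0,0,0]
    - [0,-10,0,0,0]
    - [0,-15,0,0,0]
    - [0,-20,0,0,0]
    - [0,-25,0,0,0]
    - [0,-30,0,0,0]
    - [0,-35,0,0,0]
    - [0,-39,0,0,0]
    - [0,-43,0,0,0]
    - [0,-46,0,0,0]
    - [0,-49,0,0,0]
    - [0,-52,0,0,0]
    - [0,-54,0,0,0]
    - [0,-56,0,0,0]
    - [0,-58,0,0,0]

```text
clock: 28.28
eef_pos: [544.5, -196.6, 72.5]
eef_rot: [-3.142, 0.0, 3.097]
wrist_force: [-1.1, -0.3, 1.0]
finger_gap: 0.4
finger_force: 0.5
```

Run:
```python
from h import *
s=monitor.read_state();print(s['eef_pos'],s['wrist_force'])
c=imaging.camera('side')
cv2.imwrite('pics/s9.png',cv2.resize(c['img'][90:300,220:450],None,fx=2.5,fy=2.5)[:,:,::-1])
```

```text
[ 544.53985009 -196.59766587   72.48929719] [-1.11013134 -0.28142066  0.9594438 ]
```

View pics/s9.png

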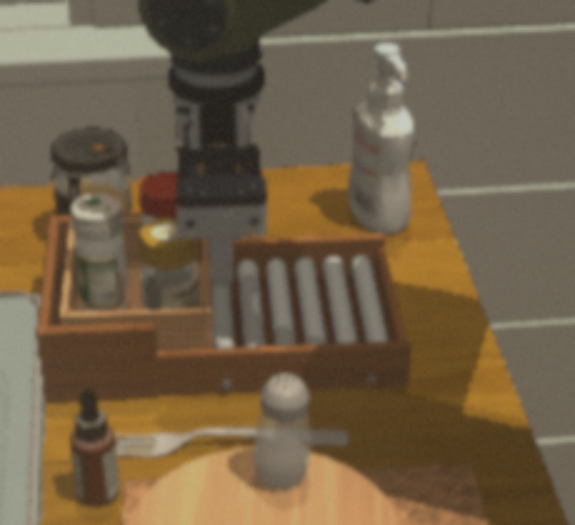

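The jars stand, and the crate at crop (140,265) is almost at the end stop, about 10–15 mm short. Continuing slowly until the force rises.

>>> arm_command:
  steps:
    - [0,-2,0,0,0]
    - [0,-4,0,0,0]
    - [0,-6,0,0,0]
    - [0,-8,0,0,0]
    - [0,-10,0,0,0]
    - [0,-11,0,0,0]
    - [0,-12,0,0,0]
    - [0,-12,0,0,0]

```text
clock: 29.32
eef_pos: [553.4, -197.6, 72.5]
eef_rot: [3.141, -0.008, 3.097]
wrist_force: [-30.5, -2.0, 18.6]
finger_gap: 0.4
finger_force: 14.8
```

The force rose to 30 N, so the crate is home against the stop. Backing off and going to the shaker.

>>> arm_command:
  steps:
    - [0,3,0,0,0]
    - [0,8,0,0,0]
    - [0,20,0,0,0]
    - [0,35,0,-10,0]
    - [0.3,40,0,-50,0]
    - [0.5,45,0,-100,0]
    - [0.7,50,10,-140,0]
    - [0.8,56,45,-142,0]
    - [0.8,56,90,-142,0]
    - [0.8,56,135,-142,0]
    - [0.8,56,175,-142,0]
    - [0.8,56,205,-142,0]
    - [0.8,56,220,-142,0]
    - [0.8,56,220,-142,0]
  force: 20

```text
clock: 31.08
eef_pos: [510.1, 25.4, 214.4]
eef_rot: [-3.142, 0.0, 3.098]
wrist_force: [1.0, 0.1, 0.5]
finger_gap: 75.6
finger_force: 0.0
```

Run:
```python
from h import *
np.set_printoptions(precision=1,suppress=True)
print(delta(510.5,25,85))
c=imaging.camera('top');d=imaging.camera('side')
for t in('crate','trivet'):
  for r in trace(c,t)[:1]:
    w=np.array([atz(c,u,v,77 if t=='crate' else 23)[:2] for v,u in np.argwhere(r['region'])],np.float32)
    print(t,r['p'],np.array(r['rect']),cv2.minAreaRect(cv2.convexHull(w)))
r=find_in(d,'shaker_mid')[0];print(r,proj(d,(510.5,25,80)))
a=cv2.resize(c['img'][150:340,290:450],(400,475),interpolation=cv2.INTER_CUBIC);b=cv2.resize(d['img'][130:350,220:405],(400,475))
cv2.imwrite('pics/b10.png',np.hstack([a,b])[:,:,::-1])
```

```text
[ -0.4  -0.4 129.4   0. ]
crate 0.64 [348.4 191.9  77.7  70. ] ((618.7693481445312, -200.22769165039062), (148.70909118652344, 136.50006103515625), 87.32818603515625)
{'rect': [335.1, 262.2, 22.5, 44.6], 'p': 0.75} [336.4 259.8]
```

View pics/b10.png

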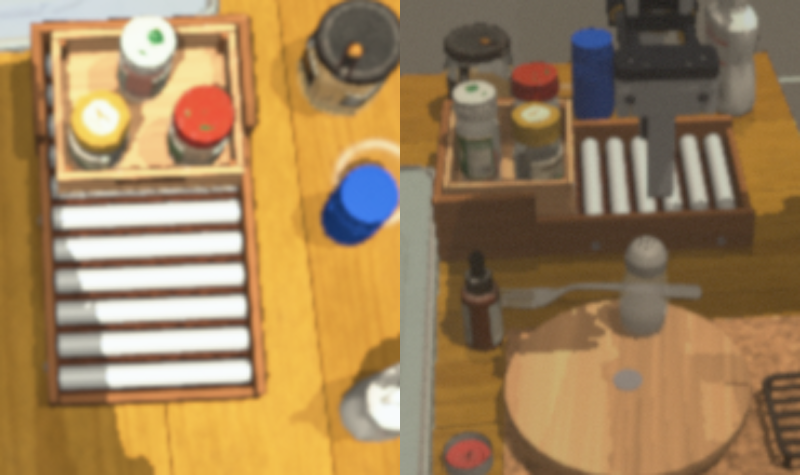

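The crate is home against the stop with the three jars upright (white (148,45), yellow (100,115), red (203,115)). The shaker (645,285) is still on the disc below the gripper.

>>> arm_command:
  steps:
    - [0.8,0,0,30,0]
    - [0.8,0,0,65,0]
    - [0.8,0,0,100,0]
    - [0.8,0,0,122,0]
    - [0.8,0,0,129,0]
    - [0.8,0,0,129,0]
    - [0.3,0,0,129,0]
    - [0.3,0,0,129,0]
    - [0.3,0,0,129,0]
    - [0.3,0,0,129,0]
    - [0.3,0,0,129,0]
    - [0.3,0,0,129,0]
    - [0.3,0,0,129,0]
    - [0.3,0,0,119,0]
    - [0.3,0,0,99,0]
    - [0.3,0,0,84,0]
    - [0.3,0,0,84,0]
  force: 25

```text
clock: 33.45
eef_pos: [510.7, 25.1, 131.5]
eef_rot: [-3.142, 0.002, 3.097]
wrist_force: [-0.4, 0.3, -0.7]
finger_gap: 38.6
finger_force: 24.1
```

Run:
```python
from h import *
np.set_printoptions(precision=1,suppress=True)
c=imaging.camera('side')
print(delta(402,130.5,74))
r=trace(c,'trivet')
for q in r[:2]:
    w=np.array([atz(c,u,v,23)[:2] for v,u in np.argwhere(q['region'])],np.float32)
    print('side trivet',q['p'],np.array(q['rect']),cv2.minAreaRect(cv2.convexHull(w)))
print(proj(c,(402,130.5,23)),find_in(c,'shaker_mid'))
s=monitor.read_state();p=s['eef_pos'];print(proj(c,(p[0],p[1],p[2]-5)))
```

```text
[112.9 100.4  56.6  -0.1]
side trivet 0.85 [407.6 323.2  41.   48.7] ((402.46356201171875, 136.43215942382812), (102.5023422241211, 60.21150588989258), 88.20023345947266)
side trivet 0.67 [307.8 214.6 147.4  73. ] ((545.7032470703125, -219.14993286132812), (274.2937927246094, 314.2139892578125), 87.20112609863281)
[405.9 320.1] [{'rect': [331.2, 248.4, 21.3, 37.9], 'p': 0.81}]
[337.  240.3]
```

>>> arm_command:
  steps:
    - [0.3,15,12,0,0]
    - [0.3,40,35,0,0]
    - [0.3,68,60,0,0]
    - [0.3,95,84,0,0]
    - [0.3,109,97,0,0]
    - [0.3,113,100,0,0]
    - [0.3,113,100,0,0]

```text
clock: 34.48
eef_pos: [402.1, 130.0, 130.4]
eef_rot: [-3.142, 0.0, 3.097]
wrist_force: [0.6, -0.1, -1.4]
finger_gap: 38.6
finger_force: 24.1
```

Run:
```python
from h import *
np.set_printoptions(precision=1,suppress=True)
c=imaging.camera('side')
print(delta(402,130.5,73.5))
p=monitor.read_state()['eef_pos'];print(p,proj(c,(p[0],p[1],p[2]-50)),proj(c,(p[0],p[1],p[2]+40)),proj(c,(402,130.5,23)))
cv2.imwrite('pics/s11.png',cv2.resize(c['img'][210:380,320:460],None,fx=3.4,fy=3.4)[:,:,::-1])
```

```text
[ 0.3  0.7 56.9 -0.1]
[402.3 129.8 130.4] [408.6 295.8] [413.7 254.4] [405.9 320.1]
```

View pics/s11.png

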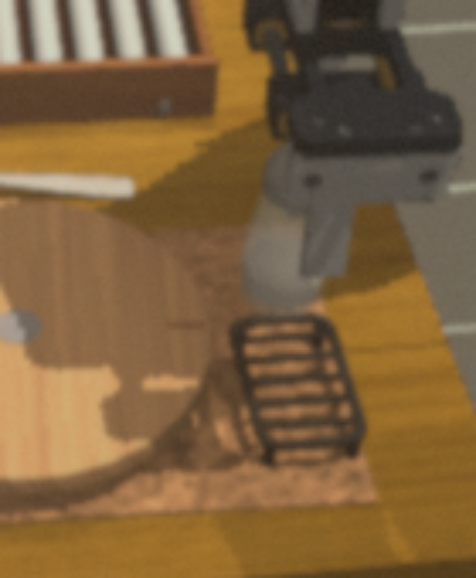

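The shaker hangs ahead of the finger centre in +x and is perhaps slightly tilted: foot near crop (283,288), where a centred grip would put it near (301,292). Measuring the offset.

Run:
```python
from h import *
np.set_printoptions(precision=1,suppress=True)
c=imaging.camera('side')
r=[q for q in trace(c,'shaker_mid') if abs(q['rect'][0]-405)<25][0];m=r['region'];print(r['p'],np.array(r['rect']))
for v in range(252,306,4):
    u=np.flatnonzero(m[v]); 
    if len(u): print(v,u.min(),u.max(),(u.min()+u.max())/2)
for z in(82,105,125,170):
  print(z,[proj(c,(x,130,z)) for x in(402,412,420)])
V=np.array(c['view']);print('px/mm',c['mtx'][0][0]/(V[:3,:3]@np.array([410,130,100])+V[:3,3])[2])
```

```text
0.78 [404.1 277.8  19.5  52.1]
256 399 403 401.0
260 397 403 400.0
264 397 402 399.5
268 396 403 399.5
272 395 409 402.0
276 393 408 400.5
280 391 408 399.5
284 391 407 399.0
288 390 407 398.5
292 390 413 401.5
296 391 413 402.0
300 393 411 402.0
82 [array([408.9, 295.2]), array([403. , 295.6]), array([398.2, 296. ])]
105 [array([410.1, 285.1]), array([404.1, 285.5]), array([399.3, 285.9])]
125 [array([411.3, 276. ]), array([405.2, 276.4]), array([400.3, 276.8])]
170 [array([413.9, 254.6]), array([407.6, 255.1]), array([402.6, 255.4])]
px/mm 0.6091137437760349
```

>>> arm_command:
  steps:
    - [0.3,6,0,15,0]
    - [0.3,11,0,30,0]
    - [0.3,11,0,42,0]
    - [0.3,11,0,48,0]
    - [0.3,11,0,51,0]
    - [0.3,11,0,53,0]
    - [0.3,11,0,55,0]
    - [0.3,11,0,55,0]

```text
clock: 35.62
eef_pos: [390.9, 130.6, 75.5]
eef_rot: [-3.142, 0.0, 3.097]
wrist_force: [-0.3, -0.7, -1.1]
finger_gap: 38.9
finger_force: 24.1
```

Run:
```python
from h import *
np.set_printoptions(precision=1,suppress=True)
s=monitor.read_state();print(s['eef_pos'],s['wrist_force'],s['moment'])
c=imaging.camera('side')
r=[q for q in trace(c,'shaker_mid') if abs(q['rect'][0]-405)<25]
print([(q['p'],np.array(q['rect'])) for q in r])
print(proj(c,(402,130,23)),proj(c,(402,130,113)))
cv2.imwrite('pics/s12.png',cv2.resize(c['img'][220:380,340:460],None,fx=3.7,fy=3.7)[:,:,::-1])
```

```text
[390.9 130.6  75.5] [-0.3 -0.7 -1.1] [ 0.  0. -0.]
[(0.92, array([407.2, 301.8,  20.4,  46.1]))]
[405.8 319.9] [410.6 281.5]
```

View pics/s12.png

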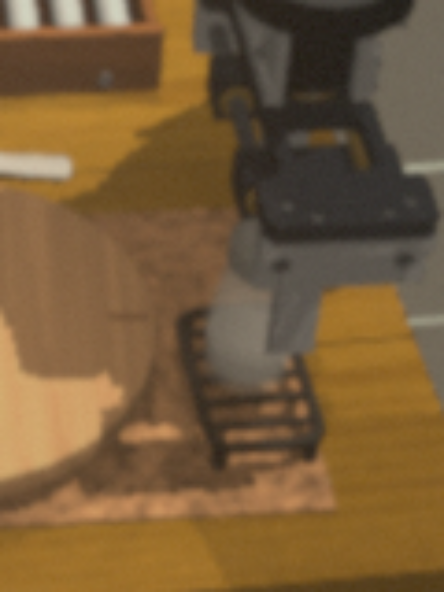

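The shaker's foot is at crop (248,372), about pixel (407,320), over the middle of the trivet. Lowering to contact.

>>> arm_command:
  steps:
    - [0.3,0,0,1,0]
    - [0.3,0,0,2,0]
    - [0.3,0,0,2,0]

```text
clock: 36.1
eef_pos: [391.1, 130.7, 73.7]
eef_rot: [3.141, 0.001, 3.097]
wrist_force: [0.7, 0.0, 2.1]
finger_gap: 38.5
finger_force: 24.2
```

>>> arm_command:
  steps:
    - [0.3,0,0,1,0]
    - [0.3,0,0,1,0]

```text
clock: 36.35
eef_pos: [391.6, 130.8, 73.4]
eef_rot: [3.141, 0.002, 3.097]
wrist_force: [-2.1, 0.4, 15.3]
finger_gap: 39.1
finger_force: 25.1
```

>>> arm_command:
  steps:
    - [0.3,0,0,-1,0]
    - [0.3,0,0,-1,0]
    - [0.45,0,0,-1,0]
    - [0.5,0,0,-1,0]
    - [0.6,0,0,-1,0]
    - [0.65,0,0,-1,0]
    - [0.65,0,0,-1,0]
    - [0.65,0,0,-15,0]
    - [0.65,0,0,-40,0]
    - [0.65,0,0,-80,0]
    - [0.65,0,0,-120,0]
    - [0.65,0,-20,-140,0]
    - [0.65,-20,-60,-140,0]
    - [0.65,-20,-110,-140,0]
    - [0.65,-20,-160,-140,0]
    - [0.65,-20,-190,-140,0]
    - [0.65,-20,-190,-140,0]
  force: 10

```text
clock: 38.48
eef_pos: [402.2, -61.5, 213.3]
eef_rot: [-3.141, 0.001, 3.094]
wrist_force: [0.9, -0.0, -0.6]
finger_gap: 61.2
finger_force: 0.0
```

Run:
```python
from h import *
np.set_printoptions(precision=1,suppress=True)
s=monitor.read_state();print(s['eef_pos'],s['wrist_force'])
c=imaging.camera('top');d=imaging.camera('side')
for t,z in(('shaker_mid',111),('trivet',23),('crate',77)):
  for r in trace(c,t)[:1]:
    w=np.array([atz(c,u,v,z)[:2] for v,u in np.argwhere(r['region'])],np.float32)
    print(t,r['p'],np.array(r['rect']),cv2.minAreaRect(cv2.convexHull(w)))
a=cv2.resize(c['img'][150:345,140:400],(440,330));b=cv2.resize(d['img'][130:380,220:450],(360,390));a=cv2.copyMakeBorder(a,0,60,0,0,0)
cv2.imwrite('pics/b13.png',np.hstack([a,b])[:,:,::-1])
```

```text
[402.2 -61.5 213.3] [ 0.9 -0.  -0.6]
shaker_mid 0.58 [186.9 320.5  27.2  21.6] ((396.5578308105469, 119.49613952636719), (44.481048583984375, 38.1197395324707), 85.20719909667969)
trivet 0.75 [189.5 318.9  48.6  31.6] ((402.073486328125, 130.7263641357422), (57.03744888305664, 90.8113021850586), 0.19458027184009552)
crate 0.86 [348.4 192.8  75.8  73.3] ((619.1102905273438, -200.02340698242188), (150.05357360839844, 136.11477661132812), 87.89506530761719)
```

View pics/b13.png

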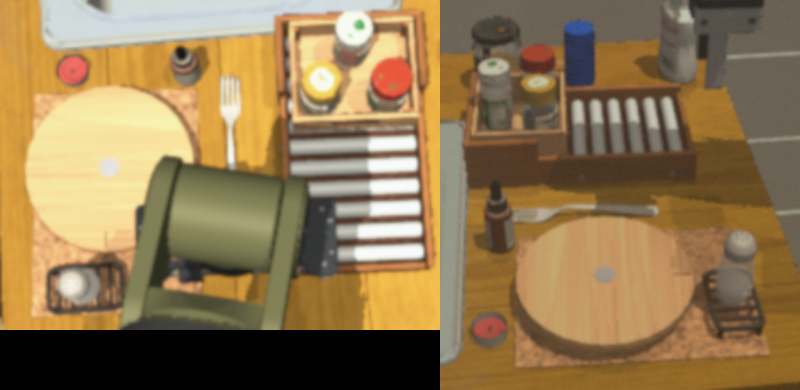

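The shaker, left panel (75,285), stands upright on the trivet, and the crate holds three upright jars against the stop. One numeric check of both.

Run:
```python
from h import *
np.set_printoptions(precision=1,suppress=True)
c=imaging.camera('top')
print('shaker top',atz(c,184.3,316.6,111))
k=260/440;f=lambda u,v,z:atz(c,140+u*k,150+v*k,z)
cv2.imwrite('pics/t14.png',cv2.resize(c['img'][150:315,295:405],None,fx=3.6,fy=3.6,interpolation=cv2.INTER_CUBIC)[:,:,::-1])
# predicted home outline: track yaw -2.5deg, near lip found from image
n=f(365,268,34);print('near edge',n,'crate near top',f(356,125,77))
```

```text
shaker top [400.3 124.2 111. ]
near edge [ 396.3 -195.1   34. ] crate near top [ 556.2 -197.6   77. ]
```

View pics/t14.png

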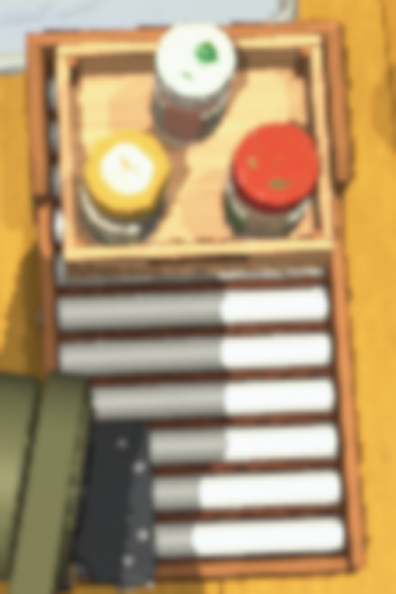

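The crate looks flush at the stop, but small rebound can't be excluded. I'll press it gently once more to check.

>>> arm_command:
  steps:
    - [0.4,-25,-26,0,0]
    - [0.2,-60,-60,0,0]
    - [0,-90,-95,0,0]
    - [0,-115,-120,0,0]
    - [0,-124,-128,0,0]
    - [0,-124,-128,20,0]
    - [0,-124,-128,60,0]
    - [0,-124,-128,100,0]
    - [0,-124,-128,132,0]
    - [0,-124,-128,141,0]
    - [0,-132,-128,141,0]
    - [0,-140,-128,141,0]
    - [0,-148,-128,141,0]
    - [0,-152,-128,141,0]
    - [0,-154,-128,141,0]
    - [0,-154,-128,141,0]
  force: 25

```text
clock: 40.78
eef_pos: [550.5, -194.8, 71.4]
eef_rot: [3.142, -0.0, 3.097]
wrist_force: [0.3, 0.4, 0.1]
finger_gap: 0.6
finger_force: 0.0
```

>>> arm_command:
  steps:
    - [0,-1,0,0,0]
    - [0,-2,0,0,0]
    - [0,-3,0,0,0]
    - [0,-3,0,0,0]

```text
clock: 41.28
eef_pos: [553.2, -195.0, 71.5]
eef_rot: [3.142, -0.001, 3.097]
wrist_force: [-4.8, 0.2, 4.1]
finger_gap: -0.1
finger_force: 2.0
```

There is hard contact at the same position (553 mm) as before, so the crate is still home. Retreating.

>>> arm_command:
  steps:
    - [0,1,0,0,0]
    - [0,3,0,0,0]
    - [0,8,0,0,0]
    - [0,20,0,0,0]
    - [0,35,0,-20,0]
    - [0,40,0,-70,0]
    - [0,40,0,-120,0]
    - [0,40,0,-150,0]
    - [0,40,0,-150,0]
    - [0,40,0,-150,0]
    - [0,40,0,-150,0]

```text
clock: 42.65
eef_pos: [513.0, -193.0, 220.0]
eef_rot: [3.141, -0.002, 3.097]
wrist_force: [0.3, 0.3, 0.8]
finger_gap: 0.7
finger_force: 0.0
```

Run:
```python
from h import *
d=imaging.camera('side')
for t in('jar_b_mid','crate','shaker_mid','trivet'): print(t,[(round(r['p'],2),np.round(r['rect'])) for r in find_in(d,t)][:3])
print(job.sign_off())
```

```text
jar_b_mid [(0.94, array([284., 173.,  26.,  23.])), (0.66, array([309., 163.,  20.,  42.]))]
crate [(0.92, array([271., 204.,  64.,  52.]))]
shaker_mid [(0.78, array([410., 305.,  26.,  48.]))]
trivet [(0.84, array([407., 325.,  41.,  41.]))]
the job is handed in; nothing more can be done
None
```

I handed the job in at about 43 s without a verdict back: the three jars present (red, yellow, white) stand in the crate, the crate is pressed hard against what I take to be the end stop (camera estimate about 5 mm short of home, limit 6 mm), and the salt shaker stands upright on the trivet.

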